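Open the battery bay of a kitchen portion scale

ROBOT

A 6-joint arm with a two-finger parallel gripper is mounted at the origin on a cart in front of the work surface, level with it; the furniture and walls round the work are solid. World frame = base frame: x ahead of the robot, y to its left, z up, the work surface at z = 0. Lengths are in m, angles in degrees, forces in N, time in s.
With the tool pointing down it reaches from about 0.25 to 0.725 m from the base axis. Payload 9.7 kg.
Tool frame: the origin (TCP) lies at the very end of the fingers, on their centre line; the grasp point (between the pads) lies 19 mm behind it; z points along the fingers, y is the line along which they close (so a half turn about z gives the same grasp; the last joint's range is limited). The gripper opens to 85 mm and grips with 20 to 120 N. Pads are 22 mm wide; open, the fingers measure 114 mm over their backs; the gripper's body (76 mm by 85 mm) begins 54 mm behind the grasp point. The pads swing forward as they close: fully open they stand 13 mm farther back than shut.
Start: joints at [64.4, 4.979, 10.078, 95.1, 0, 90], TCP at [0.238, 0.496, 0.231] pointing down, gripper open.
Joint ranges: [-179.16, 179.16], [-48.56, 103.87], [-65.8, 70.77], [-126.05, 130.52], [-82.76, 87.17], [-180, 180]. Speed limits (degrees/s): [127.2, 127.2, 147.25, 180, 180, 180].

INTERFACE

Orientations are given as [roll, pitch, yaw] about the fixed x, y, z axes, in that order (R = Rz(yaw) Ry(pitch) Rx(roll)).
In Python, from workcell import bot, viewer, finder gives the robot as it stands. The module is installed in compiled form; this text tells all that it offers.
- The arm moves only by the shell command python3 -m inch 'ROWS' [FORCE]. ROWS is JSON, a list that holds one entry, the list of rows, each a list of 7 numbers: the opening in per cent of the stroke, from 0 (shut) to 100 (fully open), then the shift along the tool's x, y, z in mm, then the turn, a rotation vector about the tool's x, y, z in degrees. In form: [[[grip, tx, ty, tz, ax, ay, az], ...]]. A call has 1 to 8 rows; each row shifts and turns the commanded pose from where the row before left it, along the tool's axes as they then stand; what a row does not reach is not made up. A row lasts 1/8 s, in which the tool goes at most 62.5 mm and 10.7 degrees, less where a joint would pass 70% of its speed; a pose out of reach is approached as far as the arm can. A call with a gripper value outside its range is refused whole. The fingers move at their own pace and stop on an object; FORCE is the grip in N (left out, the last holds). Time passes only in rows, so rows that do not move let the fingers close. It gives the time, the measured TCP pose, the force, the opening and the grip force at its end, in the units of the state.
- bot.get_obs(): the state, without advancing time (a new reading comes with each control period).
- viewer.camera(name): name is "side" or "top"; returns a dict with "pixels" (420x560x3 uint8, red, green, blue), "vfov" (degrees; the focal length in pixels is half the picture's height over the tangent of half this angle, whatever the lens; pixels are square), "cx", "cy" (the principal point, pixels), "R" (3x3) and "t" (3): a world point X has camera coordinates R X + t. Camera axes: x right, y down, z forward; pixel columns grow to the right and rows downward; lengths in m; the calibration is good to about 2 mm. A picture is of the moment at which its call begins. There is no depth.
- bot.job_done(): hands the job in; it is judged then, once.
Trained networks look in the newest picture that a camera, given by its name, has taken for a name from the list of things; names that differ only in an ending like _2 or _b are one class to them, and where a whole thing is asked for, a point or a joint stands for the part that bears it (a point fixed in the world has none). Each returns a list of dicts, best first, with "conf" (0 to 1); they miss things now and then, are a little off and sometimes report something else, mostly with a low value. They report only what shows in the picture. A call takes as long as a camera call. They do not tell look-alikes from the thing itself.
- finder.outline_of(camera, thing): "pixels" (420x560 bool, what is visible of it) and "extent" ([centre column, centre row, width, height] in pixels, round what is visible of it).
- finder.mark_of(camera, thing): "position" ([column, row] in pixels: a listed point, or the origin of a listed thing).
The state is a dict: "time": time; "q": joint angles; "qd": joint speeds; "joint_efforts": joint torques, N m; "ee_pos": TCP position; "tcp_rot": TCP orientation; "wrist_force": force on the tool from outside, world axes, zero at the start; "torque": the same for the moment, N m; "opening": finger opening in m; "grasp_force": force on a finger pad.
Only numpy, scipy, OpenCV 4.12 (cv2) and the standard library are available. Lean on these libraries where they do the work, as an engineer would, in place of code of your own. Each camera call takes 0.05 s, during which the arm holds its last target. There are 200 camera calls.

TASK

The portion scale lies face down for a battery change. Press the orange release tab of its battery cover inward until the catch lets go, then swing the cover up about its far edge and right over, out of its frame, and leave it lying clear of the battery bay, on the back of the scale or on the worktop. Leave the pack of fresh cells, the mug and the tin standing where they are.

Things in the scene. Friction and masses are not known exactly. Their poses are not given: they have to be found in the camera images.
- scale: white portion scale lying face down, fixed; housing 262 x 310 mm, its flat back panel faces up at height 82 mm. Origin: under the centre of the battery bay, at worktop height. x points from the release tab to the far (hinge) edge of the cover, z up. Housing: x -112 to +150, y -155 to +155 mm; four rubber feet (30 mm wide, 11 high) stand on the panel at x -86 and +124, y +-125
- thumb_well (a point): middle of the thumb well at panel height (82 mm): an open pocket in front of the tab, x -92 to -42 mm and y -30 to +30 mm in the scale's frame, its floor at 50 mm height; it runs on into the bay below the tab
- bay_center (a point): centre of the battery bay at panel height (82 mm), fixed to the scale. The bay is open from x -42 to +42, y -80 to +80 mm in the scale's frame; four D cells lie in it, their tops at 70 mm height. The panel behind it (x +42 to +150 mm) is flat and free
- hinge_line (a point): middle of the line about which the cover swings, fixed to the scale at x +42 mm, height 78 mm; the line runs along the scale's y axis. Two tongues of the cover reach 5 mm under the housing's lip there; nothing else holds the far edge, and the cover comes free once it has swung past upright
- cover: grey battery cover, loose, 81 (x) by 157 (y) by 5.5 mm, about 0.12 kg; origin at the centre of its underside, axes as the scale's while shut, z out of its outer face (pi from vertical when it lies upside down). Shut, it is flush with the panel. When the catches let go a sprung ejector (about 5 N) lifts its near edge by 16 mm and it stays ajar, 0.2 rad open
- cover_center (a point): centre of the cover plate, half-way through its thickness
- cover_hinge_edge (a point): middle of the cover's far edge (the one with the tongues), fixed to the cover; at point hinge_line while the cover is shut or swinging
- tab_face (a point): middle of the front edge of the orange release tab's finger ledge, fixed to the tab, at the near edge of the cover. The tab is 54 mm wide (y). Its press wall is 6 mm behind this point (towards +x), from 20 mm below it to 2 mm above it; the ledge (4.5 mm thick) overhangs the thumb well by these 6 mm, its underside 2 mm below this point and 2 mm above panel height
- tab (a joint): travel of the release tab towards the cover's +x (inward), m: 0 at rest, 0.008 fully pressed; the catches clear the housing's lip at about 0.005 to 0.007. Sprung back; needs about 5 to 12 N
- cell_pack: shrink-wrapped pack of four fresh blue and brass D cells standing upright, 68 x 68 x 60 mm; origin under its centre, z up
- mug: blue and white mug, 78 mm across, 92 mm tall; origin under it, z up
- tin: printed food tin, 75 mm across, 110 mm tall; origin under its centre, z up
Things that resemble listed ones, but are neither listed nor needed, are in the scene too. Of the things that look like the cover, the largest one is meant.

How it is judged:
By the outcome, as a careful person would: the job done as asked, in the order asked, and still so for the second after the job is handed in, with the robot touching nothing.
It also fails if it takes over 48 s, if anything falls off the work surface, if the arm or the gripper's body presses on something with over 40 N, if the wrist force passes 120 N, or if a joint passes its speed limit or range.

## Working session

There is one attempt and no reset: what is moved stays moved. The work goes in short steps, Python scripts to look and compute and a shell command to move; the robot and the scene stay as the last step left them, time stands still between calls to the robot, and variables do not carry over. Pictures are saved under pics/ and viewed, at most 10 in all, crops included, and the job is handed in when it is done.

```bash
mkdir -p pics
python3 - <<'E'
from workcell import bot,viewer,finder
import cv2,numpy as np,pickle
ims=[];cal={}
for n in("side","top"):
    c=viewer.camera(n);cal[n]=c;ims.append(c["pixels"][:,:,::-1])
    print(n,c["vfov"],c["cx"],c["cy"],np.round(c["R"],3).tolist(),np.round(c["t"],3).tolist())
    for th in("scale","cover","tab","cell_pack","mug","tin"):
        print(th,[(round(o["conf"],2),np.round(o["extent"]).tolist()) for o in finder.outline_of(n,th)[:4]])
    for th in("thumb_well","bay_center","hinge_line","cover_center","cover_hinge_edge","tab_face","cell_pack","mug","tin"):
        print(th,[(round(o["conf"],2),np.round(o["position"],1).tolist()) for o in finder.mark_of(n,th)[:4]])
    cv2.imwrite(f"pics/{n}0.png",ims[-1])
pickle.dump({k:{a:b for a,b in v.items() if a!="pixels"} for k,v in cal.items()},open("cal.pkl","wb"))
print(bot.get_obs())
E
```

```text
side 56.68498496541656 278.1063261941854 208.05945349461302 [[0.742, -0.67, -0.02], [-0.428, -0.45, -0.784], [0.516, 0.59, -0.62]] [-0.344, 0.256, 1.122]
scale [(0.85, [282.0, 213.0, 115.0, 85.0])]
cover [(0.8, [342.0, 248.0, 39.0, 21.0]), (0.66, [281.0, 197.0, 43.0, 23.0]), (0.55, [200.0, 208.0, 34.0, 19.0])]
tab [(0.62, [341.0, 242.0, 16.0, 8.0]), (0.47, [273.0, 187.0, 13.0, 10.0])]
cell_pack [(0.57, [215.0, 179.0, 23.0, 16.0])]
mug [(0.88, [392.0, 260.0, 33.0, 40.0])]
tin [(0.6, [373.0, 279.0, 30.0, 54.0])]
thumb_well [(0.95, [265.5, 185.6])]
bay_center [(0.95, [277.3, 191.8]), (0.73, [278.2, 214.1]), (0.46, [214.5, 186.6])]
hinge_line [(0.7, [289.0, 199.6]), (0.25, [364.0, 291.7])]
cover_center [(0.94, [338.2, 248.1]), (0.71, [277.1, 195.6]), (0.55, [200.0, 207.8])]
cover_hinge_edge [(0.81, [192.9, 208.5]), (0.76, [341.2, 255.3]), (0.68, [287.9, 201.9])]
tab_face [(0.61, [202.3, 211.2]), (0.47, [268.5, 187.8]), (0.45, [341.7, 237.7])]
cell_pack [(0.69, [213.6, 187.3])]
mug [(0.98, [389.2, 266.3])]
tin [(0.57, [365.9, 293.3])]
top 51.65166171101268 279.21646569436143 210.298321173
[... 912 characters left out ...]
])]
tin [(0.58, [388.8, 213.3])]
{'time': 1.6, 'q': array([ 6.44013666e+01,  4.97973276e+00,  1.00777974e+01,  9.50992230e+01,
       -1.67298187e-04,  9.00002087e+01]), 'qd': array([-0.15898489,  0.02960016, -0.03077607,  0.03565425,  0.0346413 ,
       -0.05133743]), 'joint_efforts': array([-1.05546376e-03, -5.20093346e+01,  4.64854038e+01,  1.73767548e-03,
       -5.28755834e-05, -2.42692437e-05]), 'ee_pos': array([0.23763487, 0.49601067, 0.23127242]), 'tcp_rot': array([-1.79998842e+02,  1.67302406e-04,  1.54401158e+02]), 'wrist_force': array([0.13451317, 0.49392606, 0.3121941 ]), 'torque': array([ 0.00969903,  0.02010048, -0.0432313 ]), 'grasp_force': 0.0, 'opening': 0.08524946588809432}
```

Run:
```python
import cv2,numpy as np
a=cv2.imread("pics/side0.png")[130:330,160:430];b=cv2.imread("pics/top0.png")[100:300,150:420]
a=cv2.resize(a,(800,592),interpolation=cv2.INTER_CUBIC);b=cv2.resize(b,(800,592),interpolation=cv2.INTER_CUBIC)
cv2.imwrite("pics/s1.png",a);cv2.imwrite("pics/t1.png",b)
```

```text
(no output)
```

View pics/s1.png

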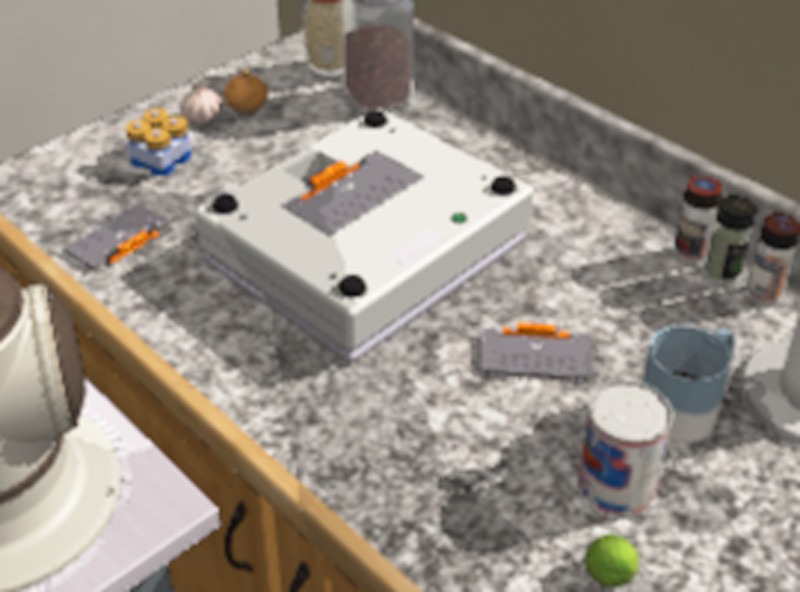

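View pics/t1.png

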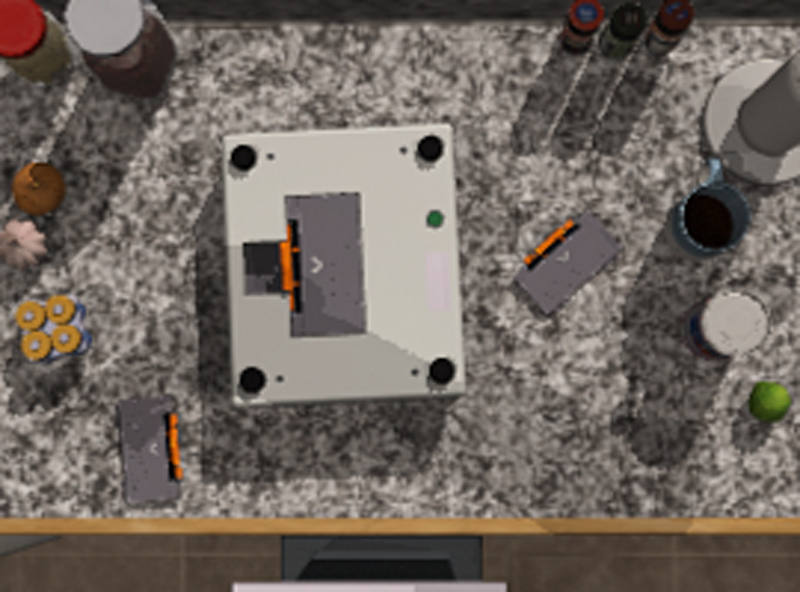

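```bash
cat > h.py <<'E'
import numpy as np,pickle,json
from scipy.optimize import least_squares
from scipy.spatial.transform import Rotation as Ro
cal=pickle.load(open("cal.pkl","rb"))
def proj(n,X):
    c=cal[n];p=np.asarray(X)@np.array(c["R"]).T+c["t"];f=210/np.tan(np.radians(c["vfov"]/2))
    return p[...,:2]/p[...,2:]*f+[c["cx"],c["cy"]]
def w(s,P):  # scale frame mm -> world m
    P=np.asarray(P,float)/1000;return np.array([s[0],s[1],0])+P@Ro.from_euler("z",s[2]).as_matrix().T
def go(s,P,tilt):
    """shift (tool axes, mm) and turn to put TCP at scale point P (mm), tilt deg from down toward scale +x"""
    from workcell import bot
    o=bot.get_obs();R=Ro.from_euler("xyz",o["tcp_rot"],degrees=True)
    S=Ro.from_euler("z",s[2]);a=np.radians(tilt)
    y=np.array([0,1,0]);z=np.array([np.sin(a),0,-np.cos(a)]);T=S*Ro.from_matrix(np.c_[np.cross(y,z),y,z])
    d=(w(s,P)-o["ee_pos"])*1000
    print("turn",np.degrees((R.inv()*T).as_rotvec()).round(1),"shift before",R.inv().apply(d).round(1),"after",T.inv().apply(d).round(1))
def where(s):
    from workcell import bot
    o=bot.get_obs();S=Ro.from_euler("z",s[2])
    z=S.inv().apply(Ro.from_euler("xyz",o["tcp_rot"],degrees=True).as_matrix()[:,2])
    print("t",round(o["time"],2),"tcp_scale",(S.inv().apply(o["ee_pos"]-[s[0],s[1],0])*1000).round(1),"z",z.round(2),"F_scale",S.inv().apply(o["wrist_force"]).round(1),"open",round(o["opening"],3),"q",o["q"].round(0))
E
python3 - <<'E'
from h import *
P=np.array([[-86,125,93],[124,125,93],[124,-125,93],[-86,-125,93]])
k=2.963
T=np.array([[243,157],[430,148],[442,370],[252,380]])/k+[150,100]
D=np.array([[375,119],[503,185],[352,286],[225,203]])/k+[160,130]
r=lambda s:np.r_[(proj("top",w(s,P))-T).ravel(),(proj("side",w(s,P))-D).ravel()]
f=least_squares(r,[.5,.05,-1.57],loss="soft_l1");s=f.x;print(s,np.degrees(s[2]),r(s).round(1))
json.dump(list(s),open("s.json","w"))
for p in([-48,0,86],[0,0,82],[42,0,78],[-67,0,82]):print(p,proj("top",w(s,p)).round(1),proj("side",w(s,p)).round(1),w(s,p).round(3))
go(s,[-75,0,150],50)
E
```

```text
[ 0.51156902  0.04353255 -1.52405709] -87.32203896469906 [ 0.1  0.3  0.4  0.1  0.3  0.8  0.1  0.5  0.1 -1.3  0.3 -1.   0.2 -1.1
 -0.1 -0.9]
[-48, 0, 86] [245.4 190.5] [269.9 188.3] [0.509 0.091 0.086]
[0, 0, 82] [259.9 189.9] [279.4 194.8] [0.512 0.044 0.082]
[42, 0, 78] [272.6 189.4] [288.  200.7] [0.514 0.002 0.078]
[-67, 0, 82] [239.8 190.9] [266.2 187.1] [0.508 0.11  0.082]
turn [ 26.9 -44.9  57.6] shift before [-407.  -223.7   81.3] after [-188.3  252.5  350.8]
```

Cover candidates in the top picture are (260,190) fitted in the scale's bay, (342,187) loose near the mug, and (201,250) loose at front left. The fitted one is meant: it is the largest and it sits in the frame. I'll confirm that in a crop.

```bash
python3 - <<'E'
import cv2
b=cv2.imread("pics/top0.png")[155:225,220:310]
cv2.imwrite("pics/c1.png",cv2.resize(b,(720,560),interpolation=cv2.INTER_CUBIC))
E
python3 -m inch '[[[0,-51,-28,0,0,0,0],[0,-51,-28,0,0,0,0],[0,-51,-28,0,0,0,0],[0,-51,-28,0,0,0,0],[0,-51,-28,0,0,0,0],[0,-51,-28,0,0,0,0],[0,-51,-28,0,0,0,0],[0,-50,-28,0,0,0,0]]]' 30; python3 -c "
from h import *
s=json.load(open('s.json'));where(s);go(s,[-80,0,150],50)"
```

```text
time: 2.6
ee_pos: [0.5088, 0.1164, 0.2315]
tcp_rot: [180.0, 0.0, 154.4]
wrist_force: [0.3, 1.1, 0.6]
opening: -0.0001
grasp_force: 0.0
t 2.6 tcp_scale [-72.9   0.6 231.5] z [-0.  0. -1.] F_scale [-1.1  0.3  0.6] open -0.0 q [13.  1.  6. 95.  0. 38.]
turn [ 26.9 -44.9  57.6] shift before [ 4.   5.9 81.5] after [67.  -0.6 46.9]
```

View pics/c1.png

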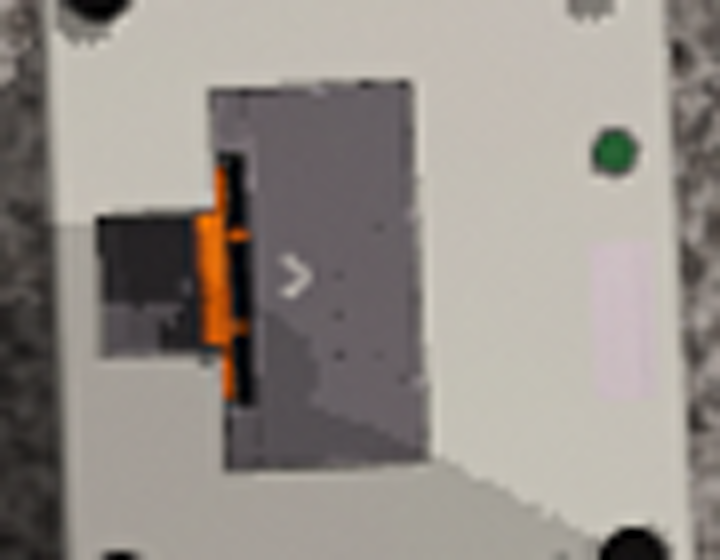

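The crop shows the grey cover in the bay (crop 210–428, 80–468), with the orange ledge at crop (210,280), about (246,190) in the full picture. The dark thumb well is to its left, so this is the cover meant.

```bash
python3 -m inch '[[[0,0,0,0,3.4,-5.6,7.2],[0,0,0,0,3.4,-5.6,7.2],[0,0,0,0,3.4,-5.6,7.2],[0,0,0,0,3.4,-5.6,7.2],[0,0,0,0,3.4,-5.6,7.2],[0,0,0,0,3.4,-5.6,7.2],[0,0,0,0,3.3,-5.6,7.2],[0,0,0,0,3.2,-5.7,7.2]]]'; python3 -c "
from h import *
s=json.load(open('s.json'));where(s);go(s,[-74,0,100],50);go(s,[-62,0,66],50)"
```

```text
time: 3.6
ee_pos: [0.508, 0.1185, 0.2317]
tcp_rot: [179.8, 50.3, 92.5]
wrist_force: [-0.4, 0.6, -0.6]
opening: -0.0001
grasp_force: 0.0
t 3.6 tcp_scale [-7.510e+01 -1.000e-01  2.317e+02] z [ 0.77 -0.   -0.64] F_scale [-0.6 -0.4 -0.6] open -0.0 q [ 34.  22.  17. 117. -41. 134.]
turn [-0.   0.3 -0.1] shift before [ 1.006e+02 -1.000e-01  8.500e+01] after [1.002e+02 1.000e-01 8.550e+01]
turn [-0.   0.3 -0.1] shift before [119.1  -0.2 115.9] after [1.185e+02 1.000e-01 1.165e+02]
```

```bash
python3 -m inch '[[[0,25,0,21,0,5,0],[0,25,0,21,0,5.3,0],[0,0,0,0,0,0,0]]]'; python3 -c "
from h import *
s=json.load(open('s.json'));where(s);go(s,[-61,0,100],40);go(s,[-60,0,66],40)"
```

```text
time: 3.98
ee_pos: [0.5072, 0.1199, 0.1656]
tcp_rot: [-179.8, 39.9, 92.8]
wrist_force: [0.0, -0.4, 0.2]
opening: -0.0003
grasp_force: 0.0
t 3.98 tcp_scale [-76.5  -0.8 165.6] z [ 0.64 -0.   -0.77] F_scale [0.4 0.  0.2] open -0.0 q [ 31.  16.   8. 103. -34. 125.]
turn [-0.1 -0.1  0.1] shift before [30.1  0.9 60.3] after [30.2  0.8 60.2]
turn [-0.1 -0.1  0.1] shift before [51.1  1.  87. ] after [51.3  0.8 86.9]
```

```bash
python3 -m inch '[[[0,15,0.5,30,0,0,0],[0,15,0.5,30,0,0,0],[0,7,0,9,0,0,0],[0,7,0,9,0,0,0],[0,7,0,9,0,0,0],[0,0,0,0,0,0,0]]]'
python3 - <<'E'
from h import *
s=json.load(open('s.json'));where(s);go(s,[-50,0,66],40)
from workcell import viewer
import cv2
c=viewer.camera("side")["pixels"][140:230,220:340,::-1]
cv2.imwrite("pics/p2.png",cv2.resize(c,(800,600),interpolation=cv2.INTER_CUBIC))
E
```

```text
time: 4.72
ee_pos: [0.5091, 0.1044, 0.0663]
tcp_rot: [-179.8, 39.8, 92.9]
wrist_force: [-1.1, -0.2, 0.2]
opening: -0.0003
grasp_force: 0.0
t 4.72 tcp_scale [-60.9   0.4  66.3] z [ 0.64 -0.   -0.77] F_scale [ 0.1 -1.1  0.2] open -0.0 q [ 30.  18.  -2.  91. -35. 124.]
turn [-0.1 -0.2  0.1] shift before [-8.2 -0.4  7.2] after [-8.2 -0.4  7.2]
```

View pics/p2.png

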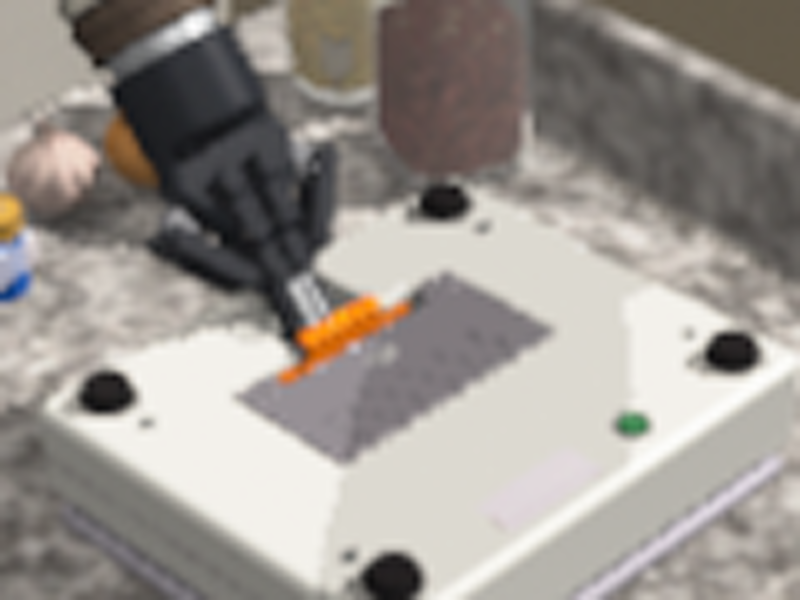

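The shut fingers stand in the thumb well, just in front of the orange ledge (crop 340,320). Next I press inward.

```bash
for i in 1; do python3 -m inch '[[[0,-3.1,0,2.6,0,0,0],[0,-3.1,0,2.6,0,0,0],[0,-1.5,0,1.3,0,0,0],[0,-1.5,0,1.3,0,0,0],[0,0,0,0,0,0,0]]]'; done;  python3 -c "
from h import *
s=json.load(open('s.json'));where(s)"
```

```text
time: 5.4
ee_pos: [0.51, 0.0922, 0.0667]
tcp_rot: [-179.9, 39.8, 92.8]
wrist_force: [0.1, 1.8, 0.4]
opening: -0.0
grasp_force: 0.5
t 5.4 tcp_scale [-48.7   0.7  66.7] z [ 0.64 -0.   -0.77] F_scale [-1.8  0.2  0.4] open -0.0 q [ 29.  17.  -3.  90. -35. 122.]
```

```bash
python3 -m inch '[[[0,-1.5,0,1.3,0,0,0],[0,-1.5,0,1.3,0,0,0],[0,0,0,0,0,0,0]]]';  python3 -c "
from h import *
s=json.load(open('s.json'));where(s)"
```

```text
time: 5.78
ee_pos: [0.5099, 0.088, 0.0662]
tcp_rot: [-179.8, 39.8, 92.8]
wrist_force: [-0.9, 0.9, 0.2]
opening: 0.0
grasp_force: 0.1
t 5.78 tcp_scale [-44.5   0.4  66.2] z [ 0.64 -0.   -0.77] F_scale [-1.  -0.8  0.2] open 0.0 q [ 28.  16.  -3.  90. -35. 122.]
```

```bash
python3 -m inch '[[[0,-1.5,0,1.3,0,0,0],[0,-1.5,0,1.3,0,0,0],[0,0,0,0,0,0,0]]]' |grep -E "ee_pos|wrist";python3 -m inch '[[[0,-1.5,0,1.3,0,0,0],[0,-0.8,0,0.7,0,0,0],[0,0,0,0,0,0,0]]]';  python3 -c "
from h import *
s=json.load(open('s.json'));where(s)"
```

```text
ee_pos: [0.5102, 0.0843, 0.0663]
wrist_force: [-0.8, 3.3, -1.9]
time: 6.52
ee_pos: [0.5104, 0.0813, 0.0663]
tcp_rot: [-179.9, 39.8, 92.8]
wrist_force: [-0.9, 3.2, -0.6]
opening: 0.0006
grasp_force: 1.4
t 6.53 tcp_scale [-37.8   0.6  66.3] z [ 0.64 -0.   -0.77] F_scale [-3.2 -0.8 -0.6] open 0.001 q [ 28.  16.  -4.  90. -35. 121.]
```

```bash
python3 -m inch '[[[0,-1.5,0,1.3,0,0,0],[0,-0.8,0,0.7,0,0,0],[0,0,0,0,0,0,0]]]' |grep -E "ee_pos|wrist";  python3 - <<'E'
from h import *
s=json.load(open('s.json'));where(s)
from workcell import viewer,finder
import cv2
a=viewer.camera("side")["pixels"][150:225,225:325,::-1];b=viewer.camera("top")["pixels"][155:215,220:300,::-1]
print([np.round(o["position"],1) for o in finder.mark_of("side","tab_face")[:3]])
r=lambda c:cv2.resize(c,(400,300),interpolation=cv2.INTER_CUBIC)
cv2.imwrite("pics/p3.png",np.hstack([r(a),r(b)]))
E
```

```text
ee_pos: [0.5106, 0.0783, 0.0663]
wrist_force: [-0.0, 4.0, -1.4]
t 6.9 tcp_scale [-34.8   0.7  66.3] z [ 0.64 -0.   -0.77] F_scale [-4.   0.1 -1.4] open -0.0 q [ 27.  16.  -4.  89. -36. 121.]
[array([340. , 238.1]), array([274.1, 187.2]), array([203.3, 211. ])]
```

View pics/p3.png

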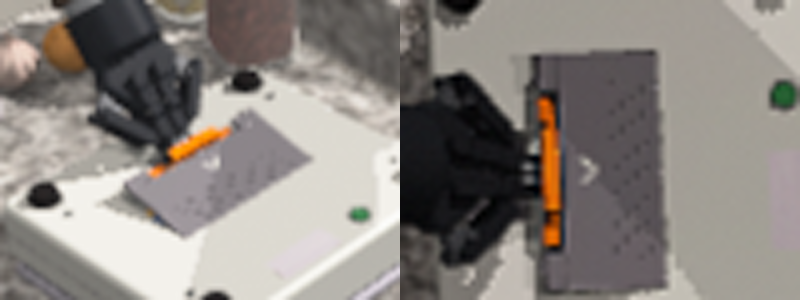

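The catch has let go: the near edge is raised, with a gap visible under it at (150,215) in the left half. The fingertip is under the ledge, so I swing it up.

```bash
python3 -m inch '[[[0,-4.9,0,-3.7,0,0,0],[0,-4.9,0,-3.7,0,0,0],[0,-4.9,0,-3.7,0,0,0],[0,-4.9,0,-3.7,0,0,0],[0,-4.9,0,-3.7,0,0,0],[0,0,0,0,0,0,0]]]' |grep -E "ee_pos|wrist";  python3 - <<'E'
from h import *
s=json.load(open('s.json'));where(s)
from workcell import viewer,finder
import cv2
a=viewer.camera("side")["pixels"][150:225,225:325,::-1];b=viewer.camera("top")["pixels"][155:215,220:300,::-1]
r=lambda c:cv2.resize(c,(400,300),interpolation=cv2.INTER_CUBIC)
cv2.imwrite("pics/p4.png",np.hstack([r(a),r(b)]))
E
```

```text
ee_pos: [0.5111, 0.0713, 0.0967]
wrist_force: [-0.1, 1.3, -0.2]
t 7.8 tcp_scale [-27.7   0.8  96.7] z [ 0.64 -0.   -0.77] F_scale [-1.3 -0.  -0.2] open 0.0 q [ 27.  14.  -3.  92. -36. 120.]
```

View pics/p4.png

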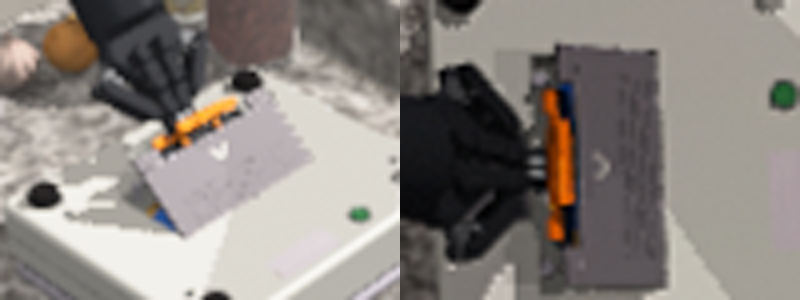

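The cover is lifting and now stands about 30° open, with the ledge riding on the finger at (200,120). I continue along the arc.

```bash
python3 -m inch '[[[0,-5.8,0,-1.7,0,0,0],[0,-5.8,0,-1.7,0,0,0],[0,-5.8,0,-1.7,0,0,0],[0,-5.8,0,-1.7,0,0,0],[0,-5.8,0,-1.7,0,0,0],[0,-5.8,0,-1.7,0,0,0]]]' |grep -E "ee_pos|wrist"; python3 -m inch '[[[0,-6.1,0,0.9,0,0,0],[0,-6.1,0,0.9,0,0,0],[0,-6.1,0,0.9,0,0,0],[0,-6.1,0,0.9,0,0,0],[0,0,0,0,0,0,0]]]' |grep -E "ee_pos|wrist"
python3 - <<'E'
from h import *
s=json.load(open('s.json'));where(s)
from workcell import viewer,finder
import cv2
a=viewer.camera("side")["pixels"][150:225,225:325,::-1];b=viewer.camera("top")["pixels"][155:215,220:300,::-1]
r=lambda c:cv2.resize(c,(400,300),interpolation=cv2.INTER_CUBIC)
cv2.imwrite("pics/p5.png",np.hstack([r(a),r(b)]))
E
```

```text
ee_pos: [0.512, 0.0509, 0.1266]
wrist_force: [-0.7, -0.1, -0.2]
ee_pos: [0.513, 0.0297, 0.1395]
wrist_force: [-0.6, 0.4, 1.2]
t 9.28 tcp_scale [ 13.9   0.8 139.5] z [ 0.64 -0.   -0.77] F_scale [-0.4 -0.5  1.2] open -0.0 q [ 23.  10.  -2.  94. -37. 115.]
```

View pics/p5.png

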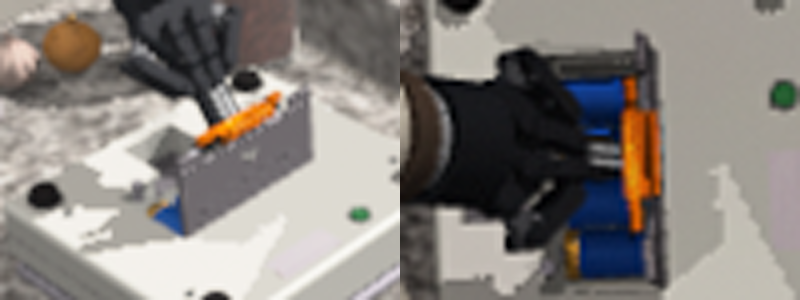

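The cover is nearly upright and the blue cells are exposed. I push it past upright.

```bash
python3 -m inch '[[[0,-4.6,0,3.8,0,0,0],[0,-4.6,0,3.8,0,0,0],[0,-4.6,0,3.8,0,0,0],[0,-4.6,0,3.8,0,0,0],[0,-4.6,0,3.8,0,0,0],[0,-4.6,0,3.8,0,0,0],[0,-4.6,0,3.8,0,0,0],[0,0,0,0,0,0,0]]]' |grep -E "ee_pos|wrist"
python3 - <<'E'
from h import *
s=json.load(open('s.json'));where(s)
from workcell import viewer,finder
import cv2
a=viewer.camera("side")["pixels"][150:225,225:325,::-1];b=viewer.camera("top")["pixels"][155:215,220:300,::-1]
r=lambda c:cv2.resize(c,(400,300),interpolation=cv2.INTER_CUBIC)
cv2.imwrite("pics/p6.png",np.hstack([r(a),r(b)]))
E
```

```text
ee_pos: [0.5149, -0.012, 0.1394]
wrist_force: [-0.8, 0.3, -0.1]
t 10.38 tcp_scale [ 55.6   0.7 139.4] z [ 0.64 -0.   -0.77] F_scale [-0.4 -0.8 -0.1] open 0.0 q [ 19.   7.  -5.  90. -38. 110.]
```

View pics/p6.png

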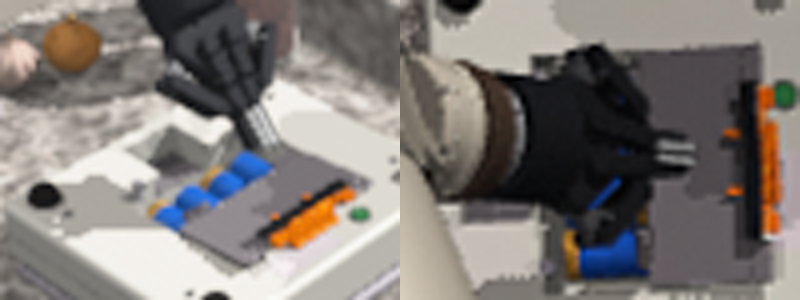

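The cover has flopped over and lies upside down behind the bay. I back off and check that it is clear.

```bash
python3 -m inch '[[[0,0,0,-30,0,0,0],[0,0,0,-40,0,0,0],[0,0,0,-40,0,0,0],[0,20,0,-35,0,0,0],[0,40,0,-35,0,0,0],[0,0,0,0,0,0,0]]]' |grep -E "ee_pos|wrist"
python3 - <<'E'
from h import *
s=json.load(open('s.json'));where(s)
from workcell import viewer,finder
import cv2
A=viewer.camera("side")["pixels"];B=viewer.camera("top")["pixels"]
for n in("side","top"):
    for th in ("cover_hinge_edge","cover_center","tab_face"):
        print(n,th,[(round(o["conf"],2),np.round(o["position"],1).tolist()) for o in finder.mark_of(n,th)[:3]])
for p in([42,-80,82],[42,0,82],[42,80,82],[125,0,85],[84,0,85]):print(p,proj("top",w(s,p)).round(1),proj("side",w(s,p)).round(1))
a=A[150:225,225:325,::-1];b=B[155:215,230:310,::-1]
r=lambda c:cv2.resize(c,(400,300),interpolation=cv2.INTER_CUBIC)
cv2.imwrite("pics/p7.png",np.hstack([r(a),r(b)]))
E
```

```text
ee_pos: [0.5074, 0.1528, 0.238]
wrist_force: [0.4, -0.8, -0.1]
t 11.22 tcp_scale [-109.3    1.   238. ] z [ 0.64  0.   -0.77] F_scale [ 0.9  0.3 -0.1] open 0.0 q [ 34.  19.  19. 113. -33. 128.]
side cover_hinge_edge [(0.97, [288.5, 199.9]), (0.76, [341.7, 258.6]), (0.65, [194.6, 207.1])]
side cover_center [(0.84, [337.8, 247.3]), (0.71, [200.7, 208.5]), (0.65, [293.6, 201.5])]
side tab_face [(0.57, [294.7, 207.3]), (0.55, [304.8, 211.1]), (0.5, [202.5, 211.0])]
top cover_hinge_edge [(0.75, [345.7, 195.7]), (0.61, [192.0, 251.7]), (0.56, [266.8, 187.7])]
top cover_center [(0.98, [281.1, 188.6]), (0.68, [254.0, 189.1]), (0.61, [341.5, 191.7])]
top tab_face [(0.62, [298.0, 186.7]), (0.62, [208.7, 249.6]), (0.48, [335.3, 177.6])]
[42, -80, 82] [273.8 213.4] [271.3 210.3]
[42, 0, 82] [272.6 189.3] [288.  199.8]
[42, 80, 82] [271.5 165.4] [303.7 189.9]
[125, 0, 85] [297.7 187.9] [306.1 209.5]
[84, 0, 85] [285.3 188.5] [297.  204.3]
```

View pics/p7.png

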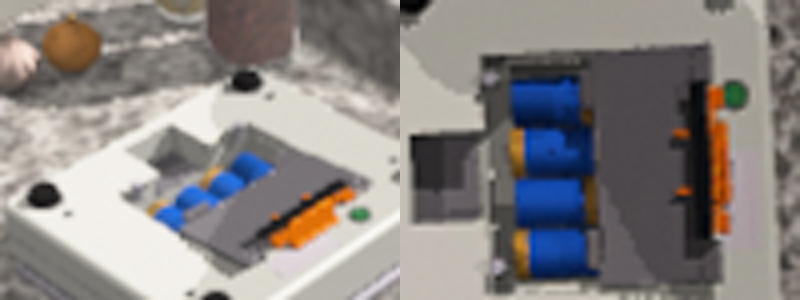

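The cover lies upside down, but its edge at top column 268 still overhangs the bay, whose rim is at column 272.6, by about 15 mm. I'll push it about 25 mm further via the upstanding tab wall, with the tool vertical.

```bash
python3 -m inch '[[[0,0,0,0,0,10,0],[0,0,0,0,0,10,0],[0,0,0,0,0,10,0],[0,0,0,0,0,10.2,0],[0,0,0,0,0,0,0]]]' |grep -E "ee_pos|wrist"
python3 - <<'E'
from h import *
s=json.load(open('s.json'));where(s);go(s,[75,0,125],0);go(s,[75,0,99],0)
from workcell import viewer
B=viewer.camera("top")["pixels"].astype(int)
m=(B[...,0]>180)&(B[...,2]<80);m[:,:230]=0;m[:,320:]=0
v,u=np.nonzero(m);print("orange",u.min(),u.max(),u.mean(),v.mean())
for r in(175,189,200):print(r,B[r,260:302].sum(1).tolist(),(B[r,260:302,2]-B[r,260:302,0]).tolist())
c=[proj("top",w(s,[x,0,95]))[0] for x in(100,110,120)];print(c)
E
```

```text
ee_pos: [0.5075, 0.147, 0.2405]
wrist_force: [-0.5, -0.6, 0.3]
t 12.25 tcp_scale [-103.6    0.8  240.5] z [-0.01  0.   -1.  ] F_scale [ 0.6 -0.5  0.3] open 0.0 q [ 16.   2.   8.  96.   0. 103.]
turn [ 0.1 -0.4 -0.2] shift before [-179.5   -0.3  114.1] after [-178.6   -0.8  115.5]
turn [ 0.1 -0.4 -0.2] shift before [-179.7   -0.3  140.1] after [-178.6   -0.8  141.5]
orange 253 302 289.51807228915663 205.0120481927711
175 [229, 213, 210, 206, 203, 157, 173, 218, 208, 227, 227, 224, 224, 227, 228, 226, 250, 288, 284, 284, 284, 280, 286, 283, 280, 230, 141, 133, 53, 55, 86, 251, 326, 315, 306, 174, 177, 169, 211, 409, 576, 565] [132, 120, 118, 119, 116, 74, 15, -4, -1, -4, -2, -2, -2, -2, -3, -2, -2, -2, -3, -3, -3, -2, -2, -2, -2, -2, -1, -1, 1, 4, 9, -82, -224, -214, -171, 18, 14, 12, 6, -9, -17, -15]
189 [105, 105, 87, 87, 87, 87, 94, 93, 143, 245, 288, 282, 280, 281, 283, 281, 281, 281, 281, 282, 282, 282, 288, 288, 289, 281, 237, 142, 115, 55, 57, 67, 225, 333, 181, 333, 417, 530, 591, 580, 572, 572] [56, 52, 48, 49, 49, 51, 49, 47, 32, 3, -2, -3, -2, -1, -2, -3, -3, -3, -3, -3, -3, -3, -2, -3, -2, -3, -3, -1, 1, 2, 5, 2, -104, -198, -132, -124, -12, -6, -10, -11, -9, -12]
200 [133, 140, 152, 121, 126, 113, 85, 112, 132, 155, 238, 288, 283, 284, 284, 282, 286, 286, 285, 286, 288, 283, 284, 283, 288, 290, 262, 148, 142, 69, 57, 44, 200, 361, 280, 371, 473, 503, 524, 583, 566, 568] [57, 51, 43, 53, 53, 47, 24, 19, 4, 1, -2, -3, -2, -2, -2, -3, -2, -3, -3, -2, -3, -2, -3, -2, -2, -3, -2, -2, -2, 3, 3, 8, -78, -169, -200, -151, -41, -4, -9, -9, -9, -10]
[np.float64(290.15952425323877), np.float64(293.2062717372843), np.float64(296.25342539997155)]
```

```bash
python3 -m inch '[[[0,-45,0,20,0,0,0],[0,-45,0,28,0,0,0],[0,-45,0,33,0,0,0],[0,-45,0,33,0,0,0],[0,0,0,13,0,0,0],[0,0,0,13,0,0,0],[0,0,0,0,0,0,0]]]' |grep -E "ee_pos|wrist"; python3 -m inch '[[[0,-5,0,0,0,0,0],[0,-5,0,0,0,0,0],[0,-5,0,0,0,0,0],[0,0,0,0,0,0,0]]]' |grep -E "wrist"; python3 -m inch '[[[0,-5,0,0,0,0,0],[0,-5,0,0,0,0,0],[0,-5,0,0,0,0,0],[0,0,0,0,0,0,0]]]' |grep -E "wrist"
cat > chk.py <<'E'
from h import *
s=json.load(open('s.json'));where(s)
from workcell import viewer
B=viewer.camera("top")["pixels"].astype(int)
for r in(170,175,198,204):
    d=B[r,262:310]; o=np.nonzero((d[:,0]>150)&(d[:,2]<90)&(np.arange(48)>20))[0]+262
    g=np.nonzero((abs(d.max(1)-d.min(1))<8)&(d.sum(1)>205)&(d.sum(1)<300))[0]+262
    print(r,"gray",g.tolist(),"orange",o.tolist())
E
python3 chk.py
```

```text
ee_pos: [0.5155, -0.0281, 0.0973]
wrist_force: [-0.2, -0.4, 0.3]
wrist_force: [-0.5, 0.3, -0.3]
wrist_force: [0.0, -0.2, 0.4]
t 14.18 tcp_scale [103.4   0.8  97.7] z [-0.01 -0.   -1.  ] F_scale [ 0.2 -0.   0.4] open 0.0 q [-7.  1. -9. 80.  0. 81.]
170 gray [] orange []
175 gray [] orange []
198 gray [] orange []
204 gray [268] orange []
```

```bash
cat > so.py <<'E'
import numpy as np,cv2
from workcell import viewer
def o(B,k=1):
    m=(B[...,0]>180)&(B[...,2]<80)&(B[...,1]<170)&(B[...,1]>60);v,u=np.nonzero(m);return u.mean().round(1),v.mean().round(1),(u.max()),v.max(),len(u)/k
P=cv2.imread("pics/p7.png")[:,:400,::-1].astype(int)
a=o(P[150:],16);print("before",a[0]/4+225,(a[1]+150)/4+150,a)
A=viewer.camera("side")["pixels"].astype(int);print("now",o(A[185:225,270:325]))
a=o(A[185:225,270:325]);print(a[0]+270,a[1]+185)
E
python3 so.py;python3 -m inch '[[[0,-5,0,0,0,0,0],[0,-5,0,0,0,0,0],[0,-5,0,0,0,0,0],[0,0,0,0,0,0,0]]]' |grep -E "wrist";python3 so.py
```

```text
before 302.775 205.225 (np.float64(311.1), np.float64(70.9), np.int64(353), np.int64(96), 100.8125)
now (np.float64(34.8), np.float64(21.2), np.int64(45), np.int64(27), 110.0)
304.8 206.2
wrist_force: [0.7, -0.2, 0.0]
before 302.775 205.225 (np.float64(311.1), np.float64(70.9), np.int64(353), np.int64(96), 100.8125)
now (np.float64(37.8), np.float64(23.2), np.int64(48), np.int64(29), 106.0)
307.8 208.2
```

```bash
python3 -m inch '[[[0,-5,0,0,0,0,0],[0,0,0,0,0,0,0],[0,8,0,0,0,0,0],[0,0,0,-25,0,0,0],[0,30,0,-50,0,0,0],[0,50,0,-35,0,0,0],[0,60,0,0,0,0,0],[0,60,0,0,0,0,0]]]' |grep -E "wrist";python3 -m inch '[[[0,50,0,0,0,0,0],[0,0,0,0,0,0,0]]]' |grep -E "wrist|ee_pos";python3 chk.py
python3 - <<'E'
from workcell import viewer
import cv2,numpy as np
a=viewer.camera("side")["pixels"][150:300,160:360,::-1];b=viewer.camera("top")["pixels"][155:215,230:310,::-1]
r=lambda c:cv2.resize(c,(400,300),interpolation=cv2.INTER_CUBIC)
cv2.imwrite("pics/p8.png",np.hstack([r(a),r(b)]))
E
```

```text
wrist_force: [0.5, -0.8, 0.0]
ee_pos: [0.5052, 0.1812, 0.209]
wrist_force: [-0.1, -0.7, -0.6]
t 16.07 tcp_scale [-1.378e+02  1.000e-01  2.090e+02] z [-0.01 -0.   -1.  ] F_scale [ 0.7 -0.1 -0.6] open -0.0 q [ 20.   3.   5.  92.   0. 106.]
170 gray [277, 278, 283, 289, 291, 292, 293, 294, 296, 297, 298, 299, 300] orange []
175 gray [274, 275, 277, 279, 280, 281, 282, 285, 288, 293, 294, 295] orange [301, 302, 303]
198 gray [271, 278, 280, 281, 283, 285, 288, 289, 290, 291, 295, 306] orange [302, 303, 304]
204 gray [271, 275, 276, 279, 280, 281, 282, 284, 285, 286, 287, 292, 294, 295, 296, 300, 301] orange []
```

View pics/p8.png

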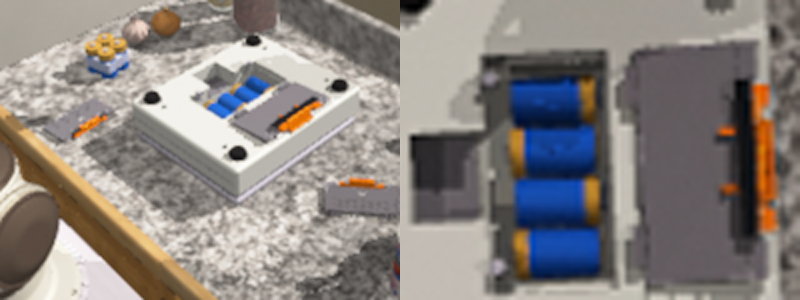

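The cover now lies upside down on the back panel. A strip of white panel shows between it and the open bay (top half, columns 610–635), and nothing else has moved.

```bash
python3 -c "
from workcell import bot
print(bot.job_done())"
```

```text
the job is handed in; nothing more can be done
None
```

The tab was pressed until the catch let go, and the cover was swung over and out of its frame; it now lies upside down on the back of the scale, clear of the open bay, with the pack, mug and tin not touched, and the job was handed in at about 16 s.

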